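# Shut and latch the marinating box

## Task

Close the steel marinating box: press its raised lid down flat, then push the latch handle round by its black knob, without gripping it tight, anticlockwise from above, until its pin has climbed over the catch on the lid and dropped into the low notch behind. Feel for the notch and stop there, never forcing the handle against the stop behind the notch, and leave it locked and untouched, with the cup, the mill and the label roll still where they stood.

Things in the scene. Friction and masses are not known exactly. Their poses are not given: they have to be found in the camera images.
- box: open stainless box, 160 mm deep (its x), 220 mm wide (y), fixed to the table. Origin on the table under the latch pivot, which stands on a bracket at the middle of the front wall; x points from the pivot to the box (the front wall's outer face is at x = 22 mm, the lid hinge at x = 182 mm), z up. Lid top, when shut, 93 mm above the table.
- pivot (a point): point on the upright axis of the latch, at the height of the shut lid's top (93 mm). The stud on that axis ends in a nut 169 mm above the table.
- lid_push (a point): free spot on top of the lid, on its middle line, 80 mm from the hinge axis and about 80 mm behind the lid's front edge; with the lid shut it is 102 mm in x from the pivot. A good place to press with closed fingertips: keep within 100 mm of the hinge, clear of the catch.
- lid (a joint): lid angle: 0 shut flat, grows as the front edge rises (starts at about 0.45 to 0.85 rad). 6 mm steel plate, 164 x 224 mm, 0.5 kg with the catch; the stiff hinge holds it where it is left; pressing it down at 80 mm from the hinge takes about 2 to 7 N. Its underside rests on a seal when shut.
- latch (a joint): handle angle about the upright pivot: 0 with the nose along the box's -y and the knob along +y; grows anticlockwise from above, the nose over the lid and the knob away from the box (its -x) at 1.57. Starts at 0 to 0.2. The catch is set differently each time: the pin meets its ramp somewhere in 0.3 to 1.2 and drops into the notch somewhere in 1.1 to 2.1; a hard stop follows at once.
- lift (a joint): height of the handle above its lowest position (m). Its weight and a spring press it down with about 11 to 14 N. The ramp lifts it to about 0.0085 on the level crest (6 degrees long); off the crest's steep end it falls into the notch, lift about 0.003. Turning it up the ramp takes about 5 to 14 N at the knob.
- pin (a point): lower end of the round steel pin under the handle's nose: 10 mm thick, 50 mm from the pivot axis. It rides on the catch, a curved steel ramp on the lid that rises to a 11 mm high crest; then comes the notch, 4.5 mm above the lid and 2 mm wider than the pin, then the 18 mm high stop.
- knob (a point): centre of the top of the knob: an upright black round post, 20 mm in diameter, standing 50 mm above the handle's flat bar, 85 mm from the pivot axis on the other side from the nose. Its top is 169 mm above the table at lift 0, the top of the bar 120 mm. The whole handle rises with the lift.
- handle: the handle: flat steel bar 16 mm wide and 8 mm thick with the pin under its nose and the knob on its other end. Origin on the pivot axis; x along the nose, away from the knob. The stop behind the notch bears at most 50 N from the pin, which is about 30 N sideways at the knob. A tight grip on the knob hinders it from rising and dropping: hold it loosely or push it.
- portion_cup: small steel cup, 60 mm across, 72 mm high, standing at one side of the box; origin at the middle of its underside. To be left alone.
- mill: small clear seasoning mill with a rounded grey top, 44 mm across, 90 mm high, standing in front of the box; origin at the middle of its underside. To be left alone.
- label_roll: roll of blank labels, 72 mm across, 43 mm high, lying at the other side of the box; origin at the middle of its underside. To be left alone.

How it is judged:
On the way, in this order (a step that is already met when the one before it is completed fails the run):
1. the lid is shut (under 0.02 rad) with the handle still off the catch (value of joint lid below 0.02 rad and value of joint latch below 0.7 rad and value of joint lift below 0.004 m), for 0.1 s.
2. the handle is lifted by the catch (over 6 mm) while the lid is shut (value of joint lid below 0.02 rad and value of joint latch above 0.6 rad and value of joint lift above 0.006 m), for 0.05 s.
At the end, for the whole second after the job is handed in: The lid is shut (under 0.02 rad), the handle is past the crest (1.0 to 2.2 rad) with its pin down in the notch (lift between 1.8 and 5 mm: neither on the crest nor back on the near side of the ramp), all at rest, and the cup, mill and roll stand upright (value of joint lid below 0.02 rad and value of joint latch between 1 and 2.2 rad and value of joint lift between 0.0018 and 0.005 m and velocity of joint each of latch, lid below 0.05 rad/s and angle between each of portion_cup, mill, label_roll's own z axis and vertical below 0.2 rad); the robot touches nothing.
It fails at once if the pin is forced against the stop behind the notch with more than 50 N (about 30 N sideways at the knob) (contact force between handle and keeper_c5 above 50 N).
It fails at once if the portion cup is moved more than 25 mm (distance of portion_cup from where it was at the start of the episode above 0.025 m).
It fails at once if the mill is moved more than 25 mm (distance of mill from where it was at the start of the episode above 0.025 m).
It fails at once if the label roll is moved more than 25 mm (distance of label_roll from where it was at the start of the episode above 0.025 m).
It also fails if it takes over 64 s, if anything falls off the work surface, if the arm or the gripper's body presses on something with over 40 N, if the wrist force passes 120 N, or if a joint passes its speed limit or range.

## Robot

A 6-joint arm with a two-finger parallel gripper is mounted at the origin on the work surface; the furniture and walls round the work are solid. World frame = base frame: x ahead of the robot, y to its left, z up, the work surface at z = 0. Lengths are in m, angles in rad, forces in N, time in s.
With the tool pointing down it reaches from about 0.4 to 0.825 m from the base axis. Payload 7 kg.
Tool frame: the origin (TCP) lies at the very end of the fingers, on their centre line; the grasp point (between the pads) lies arm.hold_point_z behind it (arm.hold_point_z is the distance from the TCP to the grasp point, in m); z points along the fingers, y is the line along which they close (so a half turn about z gives the same grasp; the last joint's range is limited). The gripper opens to 88 mm and grips with 3 to 60 N. Pads are 19 mm wide; open, the fingers measure 130 mm over their backs; the gripper's body (78 mm by 193 mm) begins 47 mm behind the grasp point.
Start: joints at [-1.045, 0.359, 0.012, 0, -1.224, -0.288], TCP at [0.159, -0.656, 0.227] pointing down, gripper open.
Joint ranges: [-3.07, 3.07], [-1.43, 2.12], [-1.02, 1.25], [-3.03, 1.67], [-3.05, -0], [-3.03, 3.03]. Speed limits (rad/s): [2.39, 2.39, 3.01, 3.14, 3.14, 3.14].

## Interface

Orientations are given as [roll, pitch, yaw] about the fixed x, y, z axes, in that order (R = Rz(yaw) Ry(pitch) Rx(roll)).
In Python, from station import arm gives the robot as it stands.
- The arm moves only by the shell command python3 -m creep 'ROWS' [FORCE]. ROWS is 1 to 20 rows, parted by a bar, with the numbers parted by commas; each row has 5 numbers: the finger opening in m, then dx, dy, dz in parts of the range, where 1.0 means 0.5 m, then a turn about the tool's z in a scale on which 1.0 is 2 pi rad; each row is the pose to reach, as a shift and turn from the pose commanded when the command began, along the tool's axes at that moment; what a row does not reach only later rows make up. A row lasts 1/12 s, in which the tool goes at most 0.0417 m and 0.125 rad, less where a joint would pass 70% of its speed; a pose out of reach is approached as far as the arm can. The fingers move at their own pace and stop on an object; FORCE is the grip in N (left out, the last holds). Time passes only in rows, so rows that do not move let the fingers close. It prints the time, the measured TCP pose, the force, the opening and the grip force at its end. Input that does not fit is refused with a message, and nothing moves.
- arm.get_state(): the state, without advancing time (a new reading comes with each control period).
- arm.grab_frame(name): name is "scene" or "top" or "wrist"; returns the picture (400x640x3 uint8, red, green, blue); there is no depth.
- arm.camera_params(name): a dict with "fx", "fy", "cx", "cy" (pixels), "D" ([k1, k2, p1, p2, k3] as OpenCV has them; the pictures are not rectified), "T" (4x4, takes a point from camera to world coordinates); the wrist camera has in their place "hand_eye" (4x4, takes a point from camera to tool coordinates, whose origin is the TCP and whose axes are the flange's). Camera axes: x right, y down, z forward; pixel columns grow to the right and rows downward; lengths in m; the calibration is good to about 2 mm. A picture is of the moment at which its call begins: read the wrist's pose just before it. camera_params takes no time and is no camera call.
- arm.job_done(): hands the job in; it is judged then, once.
The state is a dict: "t": time; "q": joint angles; "qd": joint speeds; "joint_efforts": joint torques, N m; "eef_pos": TCP position; "ee_rot": TCP orientation; "force": force on the tool from outside, world axes, zero at the start; "moment": the same for the moment, N m; "width": finger opening in m; "gripper_force": force on a finger pad.
Only numpy, scipy, OpenCV 4.12 (cv2) and the standard library are available. Lean on these libraries where they do the work, as an engineer would, in place of code of your own. Each camera call takes 0.05 s, during which the arm holds its last target. There are 200 camera calls.

## Working session

There is one attempt and no reset: what is moved stays moved. The work goes in short steps, Python scripts to look and compute and a shell command to move; the robot and the scene stay as the last step left them, time stands still between calls to the robot, and variables do not carry over. Pictures are saved under pics/ and viewed, at most 10 in all, crops included, and the job is handed in when it is done.

```bash
mkdir -p pics; ls; python3 - <<'E'
from station import arm
import cv2,numpy as np
for n in("top","scene"):
    p=arm.camera_params(n); print(n,p["fx"],p["cx"],p["cy"],np.round(p["D"],4),np.round(p["T"],3).tolist())
    cv2.imwrite(f"pics/{n}0.png",cv2.cvtColor(arm.grab_frame(n),cv2.COLOR_RGB2BGR))
s=arm.get_state();print(s["t"],s["eef_pos"],s["ee_rot"],s["force"],s["width"],arm.hold_point_z)
E
```

```text
pics
top 462.39046199087693 323.0027128673392 200.20990373894668 [-0.115  0.     0.     0.     0.   ] [[-0.026, -0.988, 0.154, 0.464], [-1.0, 0.028, 0.008, 0.013], [-0.013, -0.154, -0.988, 1.3], [0.0, 0.0, 0.0, 1.0]]
scene 473.1894920349617 325.9167718725163 197.64441228051925 [-0.144  0.     0.     0.     0.   ] [[-0.812, -0.411, 0.414, 0.242], [-0.583, 0.546, -0.601, 0.591], [0.021, -0.73, -0.683, 0.768], [0.0, 0.0, 0.0, 1.0]]
0.1 [ 0.15890298 -0.65561649  0.22575007] [ 3.14021049e+00 -9.95385301e-05 -2.90393074e+00] [-0.35880554 -0.16198145  0.61684048] 0.08786749959128796 0.0188
```

View pics/top0.png

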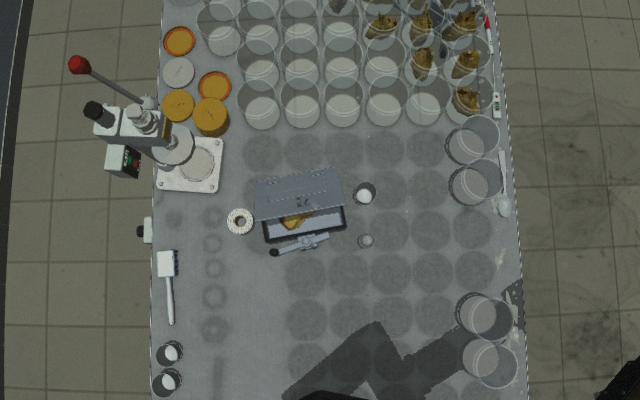

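View pics/scene0.png

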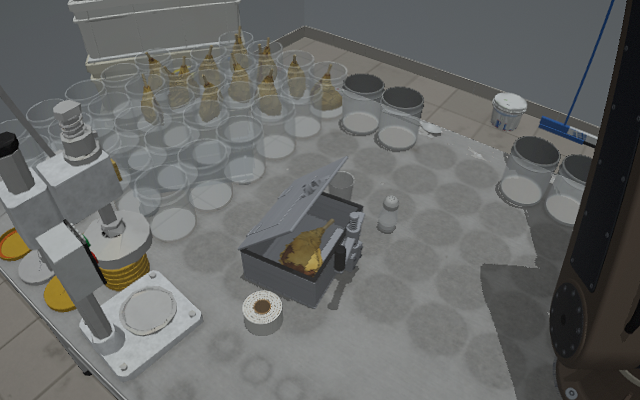

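Top: box centred around (300,205), knob (274,253), roll (239,221), cup (365,194) and mill (366,240). I'll enlarge both crops in one picture.

```bash
python3 - <<'E'
import cv2,numpy as np
a=cv2.imread("pics/top0.png")[155:270,225:385]; b=cv2.imread("pics/scene0.png")[145:340,225:415]
cv2.imwrite("pics/topc.png",cv2.resize(a,None,fx=5,fy=5,interpolation=cv2.INTER_CUBIC))
cv2.imwrite("pics/scenec.png",cv2.resize(b,None,fx=3,fy=3,interpolation=cv2.INTER_CUBIC))
E
```

```text
(no output)
```

View pics/topc.png

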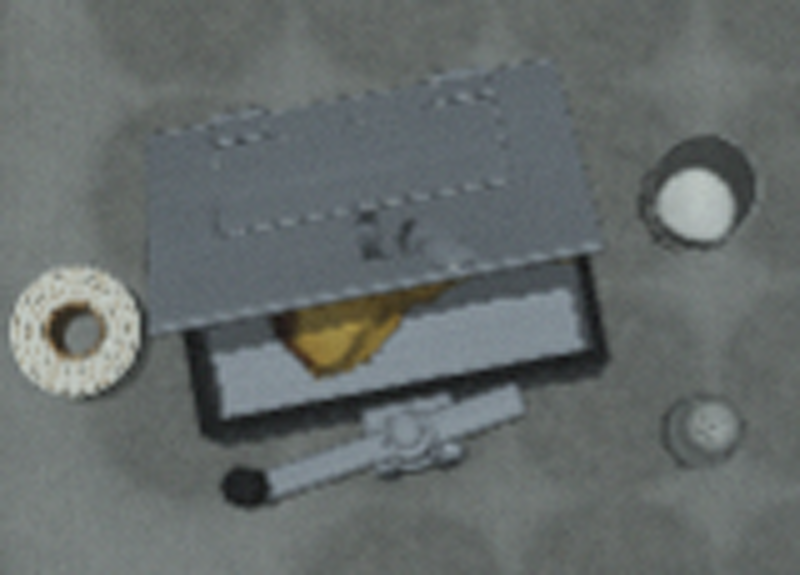

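View pics/scenec.png

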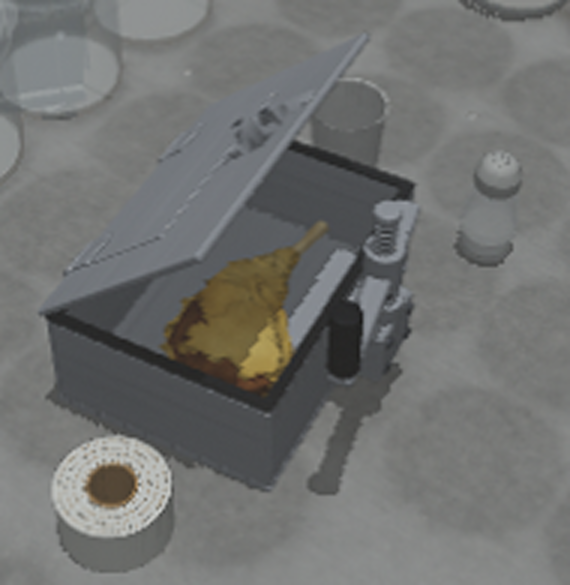

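The crops (top crop origin (225,155) ×5, scene crop origin (225,145) ×3) show the nut at top (407,427) and scene (388,210). The knob top is at top (243,485) and scene (347,310). Lid and rim corners are readable too, so I'll fit everything together.

```bash
cat > geo.py <<'E'
from station import arm
import cv2,numpy as np
def proj(n,X):
    p=arm.camera_params(n);T=np.linalg.inv(p["T"])
    K=np.array([[p["fx"],0,p["cx"]],[0,p["fy"],p["cy"]],[0,0,1]])
    return cv2.projectPoints(np.atleast_2d(X).astype(float),cv2.Rodrigues(T[:3,:3])[0],T[:3,3],K,np.array(p["D"]))[0][:,0]
def W(b,pts):
    c,s=np.cos(b[2]),np.sin(b[2]); pts=np.atleast_2d(pts)
    return np.c_[b[0]+c*pts[:,0]-s*pts[:,1],b[1]+s*pts[:,0]+c*pts[:,1],pts[:,2]]
E
cat > fit.py <<'E'
from geo import *
from scipy.optimize import least_squares
T=lambda u,v:(225+u/5,155+v/5); S=lambda u,v:(225+u/3,145+v/3)
obs={"top":[T(407,427),T(243,485),T(607,358),T(207,437),T(602,245),T(152,332),T(552,62),T(150,135)],
"scene":[S(388,208),S(347,308),S(413,188),S(268,407),S(366,37),S(197,260),None,S(45,308)]}
def model(p):
    la,ld=p[3],p[4]; h=.09; L=.164
    lx,lz=.182-L*np.cos(ld),h+L*np.sin(ld)
    return W(p,[[0,0,.169],[-.085*np.sin(la),.085*np.cos(la),.169],[.022,-.11,.087],[.022,.11,.087],
     [lx,-.112,lz],[lx,.112,lz],[.182,-.112,h],[.182,.112,h]])
def res(p):
    X=model(p);r=[]
    for n in obs:
        P=proj(n,X)
        for i,o in enumerate(obs[n]):
            if o is not None:r+=list((P[i]-o)*(2 if i<2 else 1))
    return np.array(r)
f=least_squares(res,[.35,.05,.1,.1,.6],loss="soft_l1");print(np.round(f.x,4));print(np.round(f.fun.reshape(-1,2),1).tolist())
def ray(n,uv,z):
    return least_squares(lambda q:proj(n,[q[0],q[1],z])[0]-uv,f.x[:2]).x
for nm,t,zt in(("cup",T(698,190),.072),("mill",T(713,425),.09),("roll",T(78,332),.043)):
    print(nm,ray("top",t,zt))
print("push lid shut",W(f.x,[.102,0,.093]),"now",W(f.x,[.182-.08*np.cos(f.x[4]),0,.093+.08*np.sin(f.x[4])]),"knob",model(f.x)[1])
E
python3 fit.py
```

```text
[0.542  0.0665 0.1632 0.1592 0.7646]
[[-1.0, 0.5], [-0.8, 1.0], [0.6, 0.0], [-1.6, -0.0], [0.9, 0.7], [-1.0, 0.9], [0.7, 0.5], [-1.1, 1.6], [-1.5, -2.4], [-0.2, -0.8], [0.2, -3.3], [0.0, -0.3], [1.0, -3.6], [0.7, -3.2], [-1.5, 0.7]]
cup [ 0.67257317 -0.0896167 ]
mill [ 0.54470565 -0.09110394]
roll [0.60795  0.251115]
push lid shut [[0.64266458 0.08304021 0.093     ]] now [[0.6646379  0.08665821 0.14838189]] knob [0.51509192 0.14709049 0.169     ]
```

```bash
cat > rel.py <<'E'
from geo import *
from scipy.spatial.transform import Rotation as R
B=[0.542,0.0665,0.1632]
def rel(box,yaw_w=None):
    """tool-frame shift and turn to box-frame points; yaw_w world yaw"""
    s=arm.get_state(); Rm=R.from_euler("xyz",s["ee_rot"]).as_matrix()
    d=(W(B,box)-s["eef_pos"])@Rm
    t=[0]*len(d) if yaw_w is None else [-((y-s["ee_rot"][2]+np.pi)%(2*np.pi)-np.pi) for y in np.broadcast_to(yaw_w,len(d))]
    for a,b in zip(d,t):print(np.round(a,4),round(b,3))
    print("t",s["t"],np.round(s["eef_pos"],4),np.round(s["ee_rot"],3),"F",np.round(s["force"],1),s["width"])
E
python3 -c "
from rel import *
rel([[.134,0,.40],[.134,0,.27]],.1632-np.pi)"
```

```text
[-0.6759  0.6019 -0.1735] 0.074
[-0.676   0.6017 -0.0435] 0.074
t 0.1 [ 0.1589 -0.6556  0.2258] [ 3.14  -0.    -2.904] F [-0.4 -0.2  0.6] 0.08786749959128796
```

The manual's scale: shifts go in shares of 0.5 m and turns go in shares of 2 pi rad. Converting my numbers, -0.33 m is -0.66, -0.04 m is -0.08, 0.04 rad is 0.0064.

```bash
python3 -m creep '0,0,0,-0.08,0 | 0,0,0,-0.16,0 | 0,0,0,-0.24,0 | 0,0,0,-0.32,0 | 0,-0.06,0.054,-0.348,0.0064 | 0,-0.12,0.108,-0.348,0.0118 | 0,-0.18,0.16,-0.348,0.0118 | 0,-0.24,0.214,-0.348,0.0118 | 0,-0.3,0.268,-0.348,0.0118 | 0,-0.36,0.32,-0.348,0.0118 | 0,-0.42,0.374,-0.348,0.0118 | 0,-0.48,0.428,-0.348,0.0118 | 0,-0.54,0.48,-0.348,0.0118 | 0,-0.6,0.534,-0.348,0.0118 | 0,-0.66,0.588,-0.348,0.0118' 20
python3 -c "
from rel import *
rel([[.134,0,.40],[.134,0,.27]],.1632-np.pi)"
```

```text
t: 1.35
eef_pos: [0.4109, -0.2906, 0.4005]
ee_rot: [3.141, 0.0, -2.978]
force: [0.3, -0.4, -0.4]
width: 0.0005
gripper_force: 0.0
[-0.3216  0.3309  0.0006] 0.001
[-0.3215  0.3308  0.1306] 0.001
t 1.35 [ 0.4109 -0.2906  0.4005] [ 3.141  0.    -2.978] F [ 0.3 -0.4 -0.4] 0.0005188078069052889
```

Converted, 0.331 m is 0.662, 0.33 m is 0.66.

```bash
python3 -m creep '0,-0.06,0.06,0,0 | 0,-0.12,0.12,0,0 | 0,-0.18,0.18,0,0 | 0,-0.24,0.24,0,0 | 0,-0.3,0.3,0,0 | 0,-0.36,0.36,0,0 | 0,-0.42,0.42,0,0 | 0,-0.48,0.48,0,0 | 0,-0.54,0.54,0,0 | 0,-0.6,0.6,0,0 | 0,-0.644,0.66,0,0 | 0,-0.644,0.662,0.08,0 | 0,-0.644,0.662,0.16,0 | 0,-0.644,0.662,0.24,0 | 0,-0.644,0.662,0.28,0 | 0,-0.644,0.662,0.32,0 | 0,-0.644,0.662,0.36,0 | 0,-0.644,0.662,0.4,0 | 0,-0.644,0.662,0.4,0'
python3 -c "
from rel import *
s=arm.get_state()
cv2.imwrite('pics/w1.png',cv2.cvtColor(np.vstack([arm.grab_frame('wrist')[:,80:560],arm.grab_frame('scene')[100:330,160:640]])[:600],cv2.COLOR_RGB2BGR))
rel([[.134,0,.155],[.118,0,.128],[.113,0,.11],[.105,0,.093],[.105,0,.085]],.1632-np.pi)"
```

```text
t: 2.93
eef_pos: [0.6716, 0.0861, 0.1953]
ee_rot: [-3.141, -0.008, -2.978]
force: [-0.8, 0.3, -1.0]
width: 0.0007
gripper_force: 0.0
[-0.0007  0.0019  0.0451] 0.001
[0.0152 0.0019 0.0721] 0.001
[0.0202 0.0019 0.0901] 0.001
[0.0282 0.002  0.1072] 0.001
[0.0281 0.002  0.1152] 0.001
t 3.0333 [0.6739 0.0863 0.2001] [-3.141e+00 -2.000e-03 -2.978e+00] F [0.8 0.5 1. ] 0.0007928652694246624
```

View pics/w1.png

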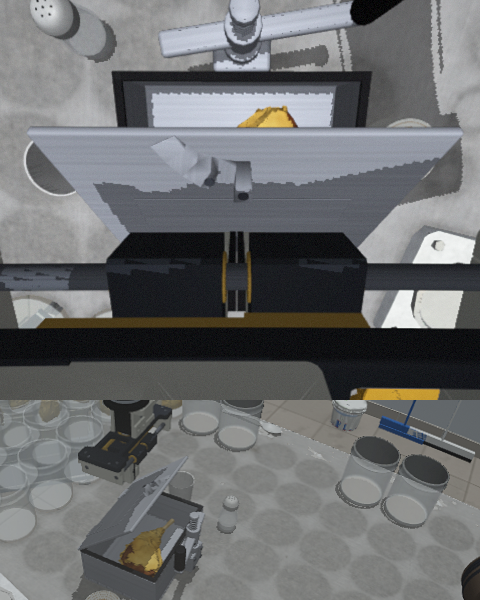

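The tool sits centred over the lid behind the catch, which is at (205,165) in the wrist half. Now I'll press along the arc.

Converted, 0.103 m is 0.206, 0.1 m is 0.2.

```bash
python3 -m creep '0,0,0.004,0.04,0 | 0,0,0.004,0.08,0 | 0,0.006,0.004,0.1,0 | 0,0.016,0.004,0.12,0 | 0,0.03,0.004,0.144,0 | 0,0.036,0.004,0.164,0 | 0,0.04,0.004,0.18,0 | 0,0.046,0.004,0.192,0 | 0,0.05,0.004,0.2,0 | 0,0.052,0.004,0.206,0'
python3 -c "
from rel import *
rel([[.105,0,.093],[.105,0,.088]],.1632-np.pi)"
```

```text
t: 3.87
eef_pos: [0.6487, 0.0845, 0.0976]
ee_rot: [3.141, 0.001, -2.978]
force: [1.6, 0.5, 1.8]
width: 0.0004
gripper_force: 1.2
[ 0.0032 -0.0004  0.0046] 0.001
[ 0.0032 -0.0004  0.0096] 0.001
t 3.8667 [0.6487 0.0845 0.0976] [ 3.141e+00  1.000e-03 -2.978e+00] F [1.6 0.5 1.8] 0.0003948714248083048
```

Converted, 0.007 m is 0.014, 0.006 m is 0.012.

```bash
python3 -m creep '0,0.002,0,0.006,0 | 0,0.004,0,0.01,0 | 0,0.004,0,0.012,0 | 0,0.004,0,0.014,0';python3 -m creep '0,0,0,0.002,0 | 0,0,0,0.004,0 | 0,0,0,0.004,0'; python3 -m creep '0,0,0,0.002,0 | 0,0,0,0.004,0 | 0,0,0,0.004,0'
```

```text
t: 4.2
eef_pos: [0.6472, 0.0842, 0.0931]
ee_rot: [-3.141, 0.002, -2.977]
force: [-6.2, 0.4, 24.1]
width: 0.0004
gripper_force: 12.2
t: 4.45
eef_pos: [0.6472, 0.0842, 0.0931]
ee_rot: [-3.141, 0.003, -2.976]
force: [-9.4, -0.0, 29.0]
width: 0.0004
gripper_force: 14.7
t: 4.7
eef_pos: [0.6472, 0.0842, 0.093]
ee_rot: [-3.141, 0.004, -2.976]
force: [-16.0, 1.6, 41.8]
width: 0.0006
gripper_force: 20.9
```

Converted, -0.16 m is -0.32, -0.15 m is -0.3.

```bash
python3 -m creep '0,0,0,-0.06,0 | 0,0,0,-0.14,0 | 0,0,0,-0.22,0 | 0,0,0,-0.3,0 | 0,0,0,-0.32,0 | 0.04,0,0,-0.32,0'
python3 -c "
from rel import *
rel([[-.0135,.0839,.25]],-1.249)"
```

```text
t: 5.2
eef_pos: [0.6476, 0.0843, 0.2512]
ee_rot: [3.14, 0.007, -2.978]
force: [0.4, 1.0, -0.6]
width: 0.0034
gripper_force: 0.0
[0.1206 0.0835 0.0005] -1.729
t 5.2 [0.6476 0.0843 0.2512] [ 3.14   0.007 -2.978] F [ 0.4  1.  -0.6] 0.003419842603686754
```

Converted, 0.12 m is 0.24, 0.1 m is 0.2, -1.729 rad is -0.2752.

```bash
python3 -m creep '0.04,0.04,0.028,0,-0.0191 | 0.04,0.08,0.056,0,-0.0382 | 0.04,0.12,0.084,0,-0.0573 | 0.04,0.16,0.112,0,-0.0764 | 0.04,0.2,0.14,0,-0.0955 | 0.04,0.24,0.166,0,-0.1146 | 0.04,0.24,0.166,0,-0.1337 | 0.04,0.24,0.166,0,-0.1528 | 0.04,0.24,0.166,0,-0.1719 | 0.04,0.24,0.166,0,-0.191 | 0.04,0.24,0.166,0,-0.2101 | 0.04,0.24,0.166,0,-0.2292 | 0.04,0.24,0.166,0,-0.2483 | 0.04,0.24,0.166,0,-0.2674 | 0.04,0.24,0.166,0,-0.2752 | 0.04,0.24,0.166,0,-0.2752'
python3 -c "
from rel import *
s=arm.get_state()
cv2.imwrite('pics/w2.png',cv2.cvtColor(arm.grab_frame('wrist'),cv2.COLOR_RGB2BGR))
cv2.imwrite('pics/s2.png',cv2.cvtColor(arm.grab_frame('scene'),cv2.COLOR_RGB2BGR))
p=arm.camera_params('wrist');H=np.linalg.inv(p['hand_eye']);print(np.round(p['hand_eye'],3).tolist())
Rm=R.from_euler('xyz',s['ee_rot']).as_matrix()
X=(W(B,[[0,0,.169],[-.0135,.0839,.169]])-s['eef_pos'])@Rm
K=np.array([[p['fx'],0,p['cx']],[0,p['fy'],p['cy']],[0,0,1]])
print(cv2.projectPoints(X,cv2.Rodrigues(H[:3,:3])[0],H[:3,3],K,np.array(p['D']))[0][:,0])
rel([[-.0135,.0839,.138]],-1.249)"
```

```text
t: 6.53
eef_pos: [0.5135, 0.146, 0.2454]
ee_rot: [3.139, -0.0, -1.247]
force: [0.1, -0.6, -0.5]
width: 0.0399
gripper_force: 0.0
[[0.0, -0.96, -0.279, 0.075], [1.0, 0.0, 0.0, 0.0], [-0.0, -0.279, 0.96, -0.159], [0.0, 0.0, 0.0, 1.0]]
[[313.19730881 100.2684676 ]
 [313.32691275 206.54457756]]
[-0.0006 -0.0017  0.1077] -0.002
t 6.6333 [0.5138 0.146  0.2457] [ 3.14  -0.    -1.251] F [-0.2 -0.8  0.6] 0.03987829461094712
```

View pics/w2.png

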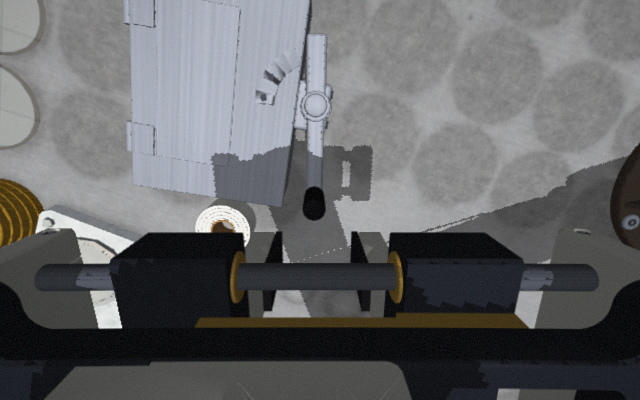

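The lid is shut. The knob at (315,205) and nut at (316,105) match the prediction within about 2 mm. The catch runs from (290,55) to (262,98), which puts the notch at a latch angle of about 1.4–1.5. Next I lower the fingers around the knob, loosely.

Converted, 0.107 m is 0.214, 0.105 m is 0.21.

```bash
python3 -m creep '0.04,0,0,0.06,0 | 0.04,0,0,0.12,0 | 0.04,0,0,0.16,0 | 0.04,0,0,0.19,0 | 0.04,0,0,0.21,0 | 0.04,0,0,0.214,0 | 0.03,0,0,0.214,0 | 0.03,0,0,0.214,0'
python3 -m creep '0.03,0.0002,0.0086,0,-0.008 | 0.03,0.0008,0.017,0,-0.0159 | 0.03,0.002,0.0254,0,-0.0239 | 0.03,0.0034,0.0338,0,-0.0318 | 0.03,0.0034,0.0338,0,-0.0318'
python3 -c "
from rel import *
rel([[-.0135,.0839,.138]],-1.249)"
```

```text
t: 7.3
eef_pos: [0.5148, 0.1465, 0.1404]
ee_rot: [-3.141, -0.0, -1.249]
force: [0.6, -0.2, 0.5]
width: 0.0325
gripper_force: 0.0
t: 7.72
eef_pos: [0.499, 0.1395, 0.1409]
ee_rot: [-3.139, 0.0, -1.047]
force: [-1.1, 0.0, -1.0]
width: 0.0303
gripper_force: 0.0
[ 0.0015 -0.0177  0.003 ] 0.202
t 7.7167 [0.499  0.1395 0.1409] [-3.139  0.    -1.047] F [-1.1  0.  -1. ] 0.03030232962638021
```

Converted, 0.0169 m is 0.0338, 0.0127 m is 0.0254, -0.05 rad is -0.008.

```bash
for i in 1; do :; done
python3 -m creep '0.03,0.0002,0.0086,0,-0.008 | 0.03,0.0008,0.017,0,-0.0159 | 0.03,0.002,0.0254,0,-0.0239 | 0.03,0.0034,0.0338,0,-0.0318' | grep -E 'eef|rot|force'
python3 -m creep '0.03,0.0002,0.0086,0,-0.008 | 0.03,0.0008,0.017,0,-0.0159 | 0.03,0.002,0.0254,0,-0.0239 | 0.03,0.0034,0.0338,0,-0.0318' | grep -E 'eef|rot|force'
python3 -c "
from rel import *
cv2.imwrite('pics/w3.png',cv2.cvtColor(np.vstack([arm.grab_frame('wrist')[:300,80:560],arm.grab_frame('scene')[120:300,160:640]]),cv2.COLOR_RGB2BGR))"
```

```text
eef_pos: [0.4858, 0.1299, 0.1407]
ee_rot: [-3.139, -0.0, -0.848]
force: [0.4, 0.6, -0.2]
gripper_force: 0.3
eef_pos: [0.4766, 0.1199, 0.1416]
ee_rot: [-3.133, -0.002, -0.648]
force: [3.9, 10.2, 1.0]
gripper_force: 4.8
```

View pics/w3.png

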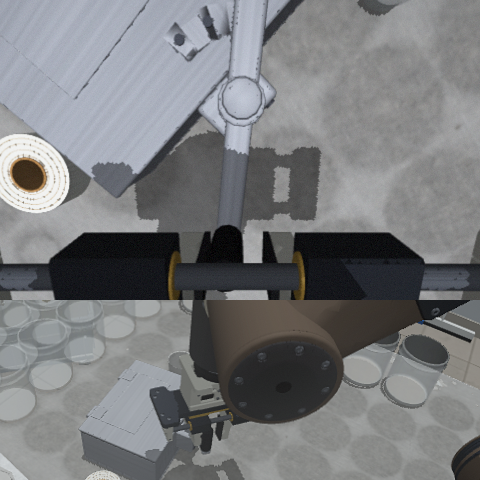

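Converted, 0.0043 m is 0.0086, 0.0021 m is 0.0042, -0.05 rad is -0.008.

```bash
cat > st.py <<'E'
from rel import *
s=arm.get_state();Rm=R.from_euler("xyz",s["ee_rot"]).as_matrix()
d=s["eef_pos"][:2]-np.array(B[:2]);phi=np.arctan2(d[1],d[0])-np.pi/2-B[2]
print("t %.2f phi %.3f phiyaw %.3f r %.4f z %.4f F_tool %s grip %.1f w %.4f"%(s["t"],phi,s["ee_rot"][2]+np.pi/2-B[2],np.hypot(*d),s["eef_pos"][2],np.round(Rm.T@s["force"],1),s["gripper_force"],s["width"]))
E
python3 st.py
python3 -m creep '0.03,0.0002,0.0042,0,-0.004 | 0.03,0.0002,0.0086,0,-0.008'>/dev/null; python3 st.py
python3 -m creep '0.03,0.0002,0.0042,0,-0.004 | 0.03,0.0002,0.0086,0,-0.008'>/dev/null; python3 st.py
python3 -m creep '0.03,0.0002,0.0042,0,-0.004 | 0.03,0.0002,0.0086,0,-0.008'>/dev/null; python3 st.py
```

```text
t 8.48 phi 0.740 phiyaw 0.759 r 0.0848 z 0.1415 F_tool [-3.3 -4.9 -1.1] grip 2.4 w 0.0300
t 8.65 phi 0.770 phiyaw 0.809 r 0.0844 z 0.1419 F_tool [-4.6 -9.8 -2. ] grip 4.8 w 0.0299
t 8.82 phi 0.812 phiyaw 0.859 r 0.0843 z 0.1422 F_tool [ -6.8 -11.2  -4.6] grip 5.8 w 0.0303
t 8.98 phi 0.857 phiyaw 0.909 r 0.0842 z 0.1424 F_tool [ -6.7 -12.2  -3.8] grip 6.2 w 0.0299
```

Converted, 0.0043 m is 0.0086, 0.0021 m is 0.0042, -0.05 rad is -0.008.

```bash

python3 -m creep '0.03,0.0002,0.0042,0,-0.004 | 0.03,0.0002,0.0086,0,-0.008'>/dev/null; python3 st.py
python3 -m creep '0.03,0.0002,0.0042,0,-0.004 | 0.03,0.0002,0.0086,0,-0.008'>/dev/null; python3 st.py
python3 -m creep '0.03,0.0002,0.0042,0,-0.004 | 0.03,0.0002,0.0086,0,-0.008'>/dev/null; python3 st.py
python3 -m creep '0.03,0.0002,0.0042,0,-0.004 | 0.03,0.0002,0.0086,0,-0.008'>/dev/null; python3 st.py
```

```text
t 9.15 phi 0.906 phiyaw 0.959 r 0.0840 z 0.1426 F_tool [ -6.5 -12.5  -6.3] grip 6.6 w 0.0301
t 9.32 phi 0.962 phiyaw 1.009 r 0.0837 z 0.1425 F_tool [ -5.1 -10.7  -6.4] grip 5.1 w 0.0299
t 9.48 phi 1.009 phiyaw 1.059 r 0.0835 z 0.1427 F_tool [ -6.4 -14.9  -7.5] grip 7.1 w 0.0302
t 9.65 phi 1.058 phiyaw 1.109 r 0.0832 z 0.1428 F_tool [ -7.2 -14.6  -9.6] grip 7.3 w 0.0302
```

Converted, 0.0026 m is 0.0052, 0.0013 m is 0.0026, -0.03 rad is -0.0048.

```bash

python3 -m creep '0.03,0,0.0026,0,-0.0024 | 0.03,0,0.0052,0,-0.0048'>/dev/null; python3 st.py
python3 -m creep '0.03,0,0.0026,0,-0.0024 | 0.03,0,0.0052,0,-0.0048'>/dev/null; python3 st.py
python3 -m creep '0.03,0,0.0026,0,-0.0024 | 0.03,0,0.0052,0,-0.0048'>/dev/null; python3 st.py
```

```text
t 9.82 phi 1.092 phiyaw 1.139 r 0.0831 z 0.1428 F_tool [ -5.3 -14.1  -9.8] grip 7.0 w 0.0302
t 9.98 phi 1.124 phiyaw 1.169 r 0.0830 z 0.1429 F_tool [ -3.8 -13.7  -7.3] grip 6.1 w 0.0300
t 10.15 phi 1.173 phiyaw 1.199 r 0.0832 z 0.1424 F_tool [ 1.5 -4.5 -3.8] grip 2.0 w 0.0298
```

Converted, 0.0017 m is 0.0034, 0.0009 m is 0.0018, -0.02 rad is -0.0032.

```bash

python3 -m creep '0.03,0,0.0018,0,-0.0016 | 0.03,0,0.0034,0,-0.0032'>/dev/null; python3 st.py
python3 -m creep '0.03,0,0.0018,0,-0.0016 | 0.03,0,0.0034,0,-0.0032'>/dev/null; python3 st.py
python3 -m creep '0.03,0,0.0018,0,-0.0016 | 0.03,0,0.0034,0,-0.0032'>/dev/null; python3 st.py
```

```text
t 10.32 phi 1.215 phiyaw 1.219 r 0.0842 z 0.1412 F_tool [ 2.2 -4.9 -2.8] grip 2.4 w 0.0300
t 10.48 phi 1.244 phiyaw 1.239 r 0.0849 z 0.1406 F_tool [ 2.6 -4.4 -2.9] grip 2.3 w 0.0297
t 10.65 phi 1.280 phiyaw 1.259 r 0.0863 z 0.1395 F_tool [ 0.5 -0.9 -0.6] grip 0.6 w 0.0297
```

Converted, 0.0004 m is 0.0008, -0.005 rad is -0.0008.

```bash

python3 -m creep '0.03,0,0.0008,0,-0.0008'>/dev/null; python3 st.py
python3 -m creep '0.03,0,0.0018,0,-0.0016'>/dev/null; python3 st.py
python3 -c "
from rel import *
cv2.imwrite('pics/w4.png',cv2.cvtColor(np.vstack([arm.grab_frame('wrist')[:300,80:560],arm.grab_frame('scene')[120:300,160:640]]),cv2.COLOR_RGB2BGR))"
```

```text
t 10.73 phi 1.291 phiyaw 1.264 r 0.0869 z 0.1391 F_tool [-0.1 -0.5  0. ] grip 0.1 w 0.0298
t 10.82 phi 1.303 phiyaw 1.274 r 0.0871 z 0.1389 F_tool [-0.   0.2  0. ] grip 0.0 w 0.0304
```

View pics/w4.png

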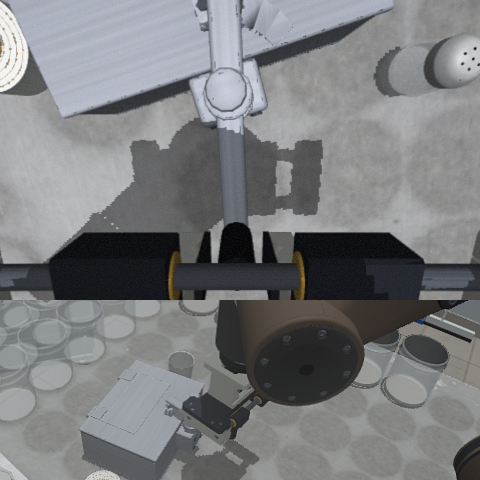

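The knob has jumped ahead and hangs free between the fingers at (235,240). The nose sits between the ramp and the stop at (200,15), so it has dropped. I'll retreat straight up and check.

Converted, -0.11 m is -0.22, -0.04 m is -0.08.

```bash
python3 st.py; python3 -m creep '0.034,0,0,0,0 | 0.034,0,0,-0.04,0 | 0.034,0,0,-0.08,0 | 0.034,0,0,-0.14,0 | 0.034,0,0,-0.2,0 | 0.034,0,0,-0.22,0 | 0.034,0,0,-0.22,0';python3 -m creep '0.034,-0.06,0,0,0 | 0.034,-0.14,0,-0.02,0 | 0.034,-0.2,0,-0.04,0 | 0.034,-0.2,0,-0.04,0 | 0.034,-0.2,0,-0.04,0'
python3 -c "
from rel import *
s=arm.get_state()
a=arm.grab_frame('wrist');b=arm.grab_frame('top')[155:270,225:385]
c=np.vstack([a[:330],cv2.resize(b,(384,270),interpolation=cv2.INTER_CUBIC)[:, :384].copy().repeat(1,1) if 0 else np.pad(cv2.resize(b,(376,270),interpolation=cv2.INTER_CUBIC),((0,0),(0,264),(0,0)))])
cv2.imwrite('pics/w5.png',cv2.cvtColor(c,cv2.COLOR_RGB2BGR))
p=arm.camera_params('wrist');H=np.linalg.inv(p['hand_eye'])
Rm=R.from_euler('xyz',s['ee_rot']).as_matrix()
K=np.array([[p['fx'],0,p['cx']],[0,p['fy'],p['cy']],[0,0,1]])
for la in(1.2,1.25,1.3,1.35):
  for h in(.172,.1775):
    X=(W(B,[[0,0,.169],[-.085*np.sin(la),.085*np.cos(la),h]])-s['eef_pos'])@Rm
    print(la,h,np.round(cv2.projectPoints(X,cv2.Rodrigues(H[:3,:3])[0],H[:3,3],K,np.array(p['D']))[0][:,0],1).tolist())"
```

```text
t 10.92 phi 1.302 phiyaw 1.274 r 0.0869 z 0.1390 F_tool [0.2 0.1 0.3] grip 0.0 w 0.0300
t: 11.5
eef_pos: [0.4578, 0.077, 0.2524]
ee_rot: [-3.139, -0.004, -0.134]
force: [0.0, -0.5, 0.6]
width: 0.0341
gripper_force: 0.0
t: 11.92
eef_pos: [0.3563, 0.09, 0.2696]
ee_rot: [-3.14, -0.001, -0.131]
force: [-0.9, 0.2, 0.1]
width: 0.0339
gripper_force: 0.0
1.2 0.172 [[315.5, -46.2], [307.5, 77.9]]
1.2 0.1775 [[315.5, -46.2], [307.3, 77.1]]
1.25 0.172 [[315.5, -46.2], [312.8, 78.2]]
1.25 0.1775 [[315.5, -46.2], [312.7, 77.4]]
1.3 0.172 [[315.5, -46.2], [318.0, 78.2]]
1.3 0.1775 [[315.5, -46.2], [318.0, 77.4]]
1.35 0.172 [[315.5, -46.2], [323.2, 77.9]]
1.35 0.1775 [[315.5, -46.2], [323.3, 77.1]]
```

View pics/w5.png

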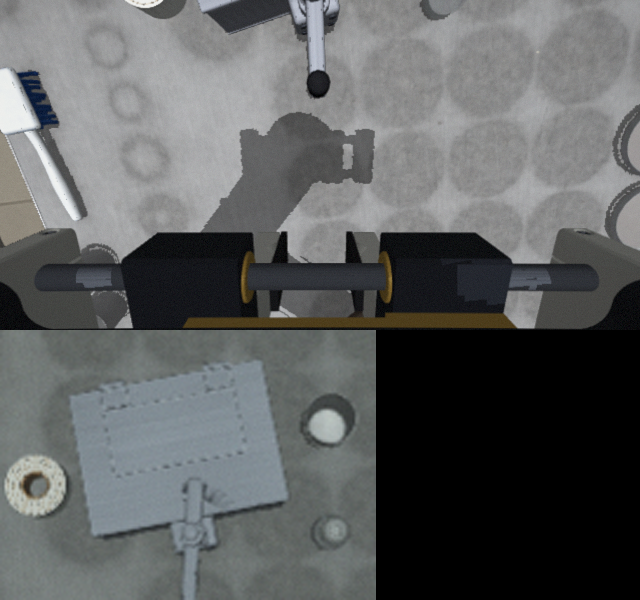

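The knob at (318,83) gives a latch angle of about 1.29, and the roll, cup and mill haven't moved. One last scene close-up will confirm the lift.

```bash
python3 -c "
from rel import *
a=arm.grab_frame('scene');u0,v0=300,180
cv2.imwrite('pics/s6.png',cv2.cvtColor(cv2.resize(a[v0:v0+80,u0:u0+100],None,fx=7,fy=7,interpolation=cv2.INTER_CUBIC),cv2.COLOR_RGB2BGR))
f=lambda X:np.round((proj('scene',W(B,X))-[u0,v0])*7,0).tolist()
print('nut',f([0,0,.169]))
for la in (1.25,1.3):
  for l in(0,.003,.0085):
    c,s=np.cos(la),np.sin(la)
    print(la,l,'knobtop',f([-.085*s,.085*c,.169+l]),'knob foot',f([-.085*s,.085*c,.12+l]),'nose tip bar end',f([.058*s,-.058*c,.12+l]))
print('init knob',f([-.085*np.sin(.159),.085*np.cos(.159),.169]),'obs',[(340.7-u0)*7,(247.7-v0)*7],'nut obs',[(354.3-u0)*7,(214.3-v0)*7])
"
```

```text
nut [[375.0, 232.0]]
1.25 0 knobtop [[632.0, 409.0]] knob foot [[609.0, 537.0]] nose tip bar end [[208.0, 251.0]]
1.25 0.003 knobtop [[633.0, 400.0]] knob foot [[611.0, 530.0]] nose tip bar end [[209.0, 243.0]]
1.25 0.0085 knobtop [[636.0, 385.0]] knob foot [[613.0, 516.0]] nose tip bar end [[209.0, 229.0]]
1.3 0 knobtop [[642.0, 399.0]] knob foot [[620.0, 528.0]] nose tip bar end [[201.0, 256.0]]
1.3 0.003 knobtop [[644.0, 391.0]] knob foot [[621.0, 521.0]] nose tip bar end [[201.0, 249.0]]
1.3 0.0085 knobtop [[647.0, 376.0]] knob foot [[623.0, 507.0]] nose tip bar end [[202.0, 235.0]]
init knob [[284.0, 471.0]] obs [284.8999999999999, 473.8999999999999] nut obs [380.1000000000001, 240.10000000000008]
```

View pics/s6.png

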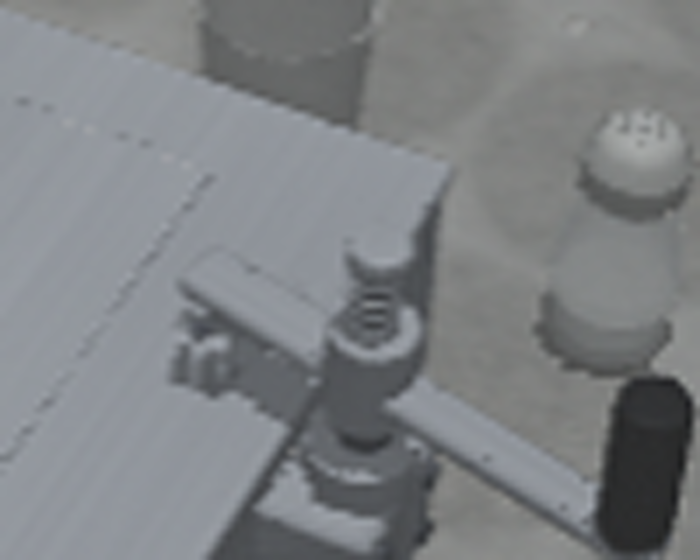

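The knob top at about (653,400) and nose end at about (200,268) match the notch lift of about 3 mm. On the crest they would sit at 376 and 235, so it is locked and I hand the job in.

```bash
python3 -c "
from station import arm
print(arm.job_done())"
```

```text
the job is handed in; nothing more can be done
None
```

The job is handed in: the lid is pressed shut and the latch pin appears to be down in the notch at about 1.3 rad, with the robot clear and the cup, mill and roll undisturbed; no verdict was returned.

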